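# Catch a touch-latch flap and pick the spare module

### The job

Get the slim grey module out of the grey storage case and stand it upright in the green tray, leaving the flap open. The white flap on top has a touch latch: press it in at the blue mark until it clicks, without ramming it, then keep your fingers on it and let it rise slowly all the way up past vertical - it must never fly open on its spring. Leave everything else as it is.

Things in the scene. Friction and masses are not known exactly. Their poses are not given: they have to be found in the camera images.
- case: grey storage case, 200 (x) x 240 (y) x 115 high mm, fixed. Origin: centre of its underside, z up; -x is the side of the flap's free edge (roughly toward the robot), +x the hinge side. Its compartment spans x -65..+69, y -85..+85 mm, floor 30 mm above the origin. A small brass catch juts up to 10 mm from the +y wall at x -58..-38, 76 to 86 mm above the origin.
- flap (a joint): white flap, flush in the case's top, 129 mm hinge to free edge, 166 wide, 10 thick. Angle, rad: 0 closed and latched, positive = swung up. Pressed in past -0.045 (hard stop -0.065) the latch lets go for good; a spring then drives it to rest at about 1.77, past vertical. Let go early it whips open (flying = above 2.5 rad/s); beyond 1.45 it eases to rest by itself.
- flap_hinge (a point): the flap's hinge axis, mid-length: x +67, z 115 mm in the case's frame, parallel to the case's y, in the plane of the flap's top face at its far edge. Axes as the case's. The spring is 0.22 N m/rad, slack at 1.75 rad. A dark latch tongue, 35 mm deep, hangs under the flap near its +y free corner.
- press_mark (a point): centre of the blue 24 mm disc on the flap's top face, where to press: 112 mm from the hinge axis, 19 mm from the free edge; moves with the flap. The resistance climbs to 8 to 11 N, drops sharply at the click (about 5 mm in), then a hard stop at 7 mm; let back, the flap pushes with 2 to 3 N, less as it rises. Axes: x from free edge to hinge, z out of the top face.
- module: slim grey module to be taken out, 24 (x) x 70 (y) x 65 high mm, about 0.14 kg, blue stripe on top; stands upright on the case's compartment floor under the flap, hidden until it is open (its top is then 20 mm below the case's top). Origin: centre of its underside, z up; grip it across its 24 mm.
- tray_green: green open tray, 130 (x) x 160 (y) x 30 high mm outside, walls and floor 4 to 5 mm, fixed to the table, empty. Origin: centre of its underside, z up. It and the blue tray may have swapped places.
- tray_blue: blue tray, otherwise as the green one: not for this module. Origin: centre of its underside.
- spare: another slim grey module, as the first, standing in the blue tray: leave it. Origin: centre of its underside.
- tape_roll: bystander: orange tape roll lying flat, 90 mm across, 48 high. Origin: centre of its underside.
- pen_cup: bystander: white cup, 72 mm across, 95 high. Origin: centre of its underside.
- terminal: bystander: black handheld terminal lying flat, 75 x 155 x 18 mm. Origin: centre of its underside.
- screwdriver: bystander: screwdriver lying on the table, about 200 mm long. Origin: on its axis near the middle, at its underside.
Things that resemble listed ones, but are neither listed nor needed, are in the scene too. Of the things that look like the tray_green, the larger one is meant.

How it is judged:
By the outcome, as a careful person would: the job done as asked, in the order asked, and still so for the second after the job is handed in, with the robot touching nothing.
It also fails if it takes over 67 s, if anything falls off the work surface, if the arm or the gripper's body presses on something with over 40 N, if the wrist force passes 120 N, or if a joint passes its speed limit or range.

### The arm

A 7-joint arm with a two-finger parallel gripper is mounted at the origin on the work surface. World frame = base frame: x ahead of the robot, y to its left, z up, the work surface at z = 0. Lengths are in m, angles in rad, forces in N, time in s.
With the tool pointing down it reaches from about 0.4 to 0.85 m from the base axis. Payload 6.9 kg.
Tool frame: the origin (TCP) lies midway between the tips of the shut fingers; the grasp point (between the pads) lies ctrl.pinch_z behind it (ctrl.pinch_z is the distance from the TCP to the grasp point, in m); z points along the fingers, x is the direction in which the jaws open and shut, and the axes are right-handed (so a half turn about z gives the same grasp; the last joint's range is limited). The gripper opens to 85 mm and grips with 20 to 120 N. Pads are 22 mm wide; open, the fingers measure 114 mm over their backs; the gripper's body (76 mm by 85 mm) begins 54 mm behind the grasp point. The pads swing forward as they close: fully open they stand 13 mm farther back than shut.
Start: joints at [1.409, 0.507, -0.238, 1.5, 0.126, 1.149, -0.155], TCP at [0.165, -0.603, 0.231] pointing down, gripper open.
Joint ranges: [-3.08, 3.08], [-0.24, 2.05], [-1.43, 1.35], [0, 2.5], [-1.52, 4.66], [0.17, 1.96], [-2.89, 2.89]. Speed limits (rad/s): [2.39, 2.39, 3.14, 3.14, 3.14, 3.14, 3.14].

### API

Orientations are given as a unit quaternion [x, y, z, w].
In Python, from bench import ctrl, viewer gives the robot as it stands. The module is installed in compiled form; this text tells all that it offers.
- The arm moves only by the tool apply_moves, never from a script. Its argument "steps" is a list of rows, each a list of 5 numbers: the finger opening in mm, from 0 to 85.4, then the shift along the tool's x, y, z in mm, then the turn about the tool's z in rad. In form: [[hand, dx, dy, dz, yaw], ...]. A call has exactly 10 rows; each row is the pose to reach, as a shift and turn from the pose measured when the call began, along the tool's axes at that moment; what a row does not reach only later rows make up. A row lasts 1/8 s, in which the tool goes at most 62.5 mm and 10.7 degrees, less where a joint would pass 70% of its speed; a pose out of reach is approached as far as the arm can. A call with a gripper value outside its range is refused whole. The fingers move at their own pace and stop on an object; the grip force is fixed at half the most. Time passes only in rows, so rows that repeat a pose let the fingers close, or fill a call up. It gives the time, the measured TCP pose, the force and the opening at its end, in the units of the state.
- ctrl.get_obs(): the state, without advancing time (a new reading comes with each control period).
- viewer.snapshot(name): name is "scene" or "side" or "wrist"; returns (picture, depth): 480x640x3 uint8, red, green, blue; 480x640 float32, m along the optical axis (not along the pixel's ray), 0 where there is no reading.
- viewer.camera_params(name): a dict with "intrinsics" (3x3 intrinsics, pixels), "rvec" (rotation vector, rad) and "tvec" (3), from world to camera coordinates, as OpenCV has them. Camera axes: x right, y down, z forward; pixel columns grow to the right and rows downward; lengths in m; the calibration is good to about 2 mm. A picture is of the moment at which its call begins: read the wrist's pose just before it. camera_params takes no time and is no camera call; for the wrist camera it gives the pose at the moment of the call.
- ctrl.close_job(): hands the job in, once; it reports no verdict.
The state is a dict: "time": time; "joint_pos": joint angles; "qd": joint speeds; "tau": joint torques, N m; "eef_pos": TCP position; "tool_rot": TCP orientation; "contact_force": force on the tool from outside, world axes, zero at the start; "ft_torque": the same for the moment, N m; "opening": finger opening in m.
Only numpy, scipy, OpenCV 4.12 (cv2) and the standard library are available. Lean on these libraries where they do the work, as an engineer would, in place of code of your own. Each camera call takes 0.05 s, during which the arm holds its last target.

## Working session

There is one attempt and no reset: what is moved stays moved. The work goes in short steps, Python scripts to look and compute and a tool call to move; the robot and the scene stay as the last step left them, time stands still between calls to the robot, and variables do not carry over. Pictures are saved under pics/ and viewed, and the job is handed in when it is done.

Besides the shell and the picture viewer there is one more tool, called as name([rows], argument=value, ...), one row to a line, values as JSON. apply_moves: Moves the arm, as the interface text tells. Its arguments: {"type":"object","properties":{"steps":{"type":"array"}},"required":["steps"]}

```bash
mkdir -p pics; ls; cat > h.py <<'E'
import numpy as np,cv2
from bench import ctrl,viewer
from scipy.spatial.transform import Rotation as R
def cam(n):
    p=viewer.camera_params(n);K=np.array(p["intrinsics"],float);Rm=cv2.Rodrigues(np.array(p["rvec"],float))[0];t=np.array(p["tvec"],float).ravel()
    return K,Rm,t
def snap(n,fn):
    c=cam(n);im,d=viewer.snapshot(n)
    cv2.imwrite(f"pics/{fn}.png",im[:,:,::-1]);np.savez(f"pics/{fn}.npz",im=im,d=d,K=c[0],R=c[1],t=c[2]);return im,d
def load(fn):
    z=np.load(f"pics/{fn}.npz");return z["im"],z["d"],z["K"],z["R"],z["t"]
def cloud(fn):
    im,d,K,Rm,t=load(fn);v,u=np.mgrid[0:480,0:640]
    P=np.stack([(u-K[0,2])/K[0,0]*d,(v-K[1,2])/K[1,1]*d,d],-1)
    W=(P-t)@Rm;W[d<=0]=np.nan;return W
def ray(fn,u,v,z):
    im,d,K,Rm,t=load(fn);C=-Rm.T@t;r=Rm.T@np.linalg.inv(K)@np.array([u,v,1.]);return C+r*(z-C[2])/r[2]
def proj(fn,p):
    im,d,K,Rm,t=load(fn);q=K@(Rm@np.array(p)+t);return q[:2]/q[2]
E
python3 - <<'E'
from h import *
for n in("scene","side","wrist"):
    snap(n,n+"0"); K,Rm,t=cam(n);print(n,-Rm.T@t,Rm[2])
o=ctrl.get_obs();print(o,ctrl.pinch_z)
E
```

```text
pics
scene [0.91097033 0.79831317 1.20395421] [-0.29006836 -0.50861283 -0.81066228]
side [0.24054849 1.12968086 1.03527477] [ 0.19445589 -0.71879411 -0.66747429]
wrist [ 0.23774467 -0.58301919  0.37355713] [-0.28595149 -0.0767752  -0.9551635 ]
{'time': 0.15, 'joint_pos': array([ 1.40853662,  0.50811802, -0.2375407 ,  1.50088099,  0.12570743,
        1.14887172, -0.15483242]), 'qd': array([-0.00033333, -0.00258998, -0.00172245, -0.00368134,  0.00067187,
       -0.00075896, -0.00113834]), 'tau': array([-1.91089319e-03, -6.21005774e+01, -2.18929142e+00, -2.49838990e+01,
        1.26683814e-02,  9.18789301e-03, -8.51744147e-06]), 'eef_pos': array([ 0.16519729, -0.6023995 ,  0.23065363]), 'tool_rot': array([ 7.95155668e-01, -6.06405019e-01, -5.21084650e-04, -3.81153106e-04]), 'contact_force': array([ 0.25297918, -0.43262946, -0.5321202 ]), 'ft_torque': array([ 0.01946138,  0.0417144 , -0.02977554]), 'opening': 0.08523899972978886} 0.0187
```

View pics/scene0.png

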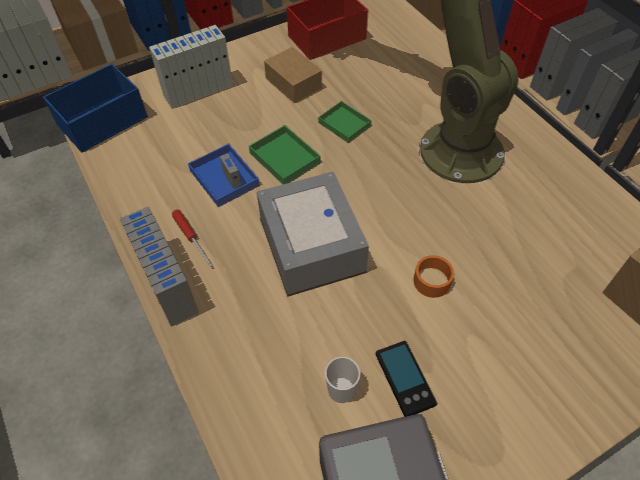

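View pics/side0.png

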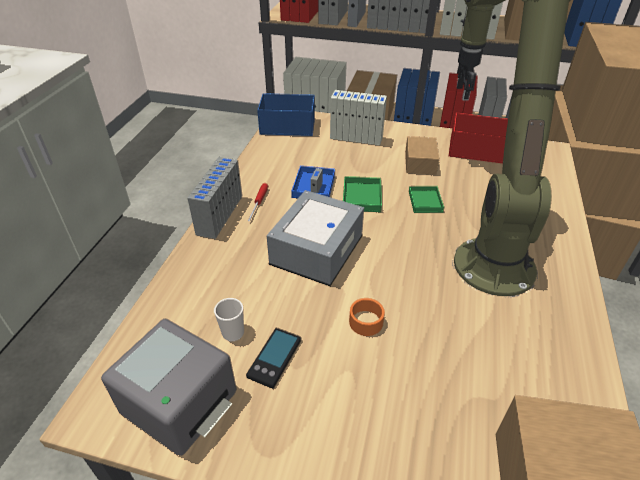

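View pics/wrist0.png

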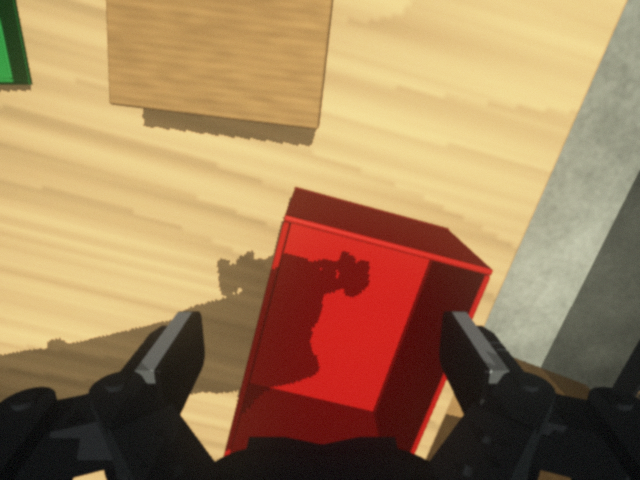

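The scene view shows the case at (313,232) with the blue mark at (328,212), and the hinge side on the left. There are two green trays: the larger at (285,153) and a smaller one at (345,121). The larger is the one meant, and I'll check the sizes. The blue tray with the spare is at (224,174).

```bash
python3 - <<'E'
from h import *
for fn in("scene0","side0"):
    im,d,K,Rm,t=load(fn);W=cloud(fn);hsv=cv2.cvtColor(im,cv2.COLOR_RGB2HSV)
    print(fn,"table z",np.nanmedian(W[300:330,500:520,2]) if fn=="scene0" else "")
    # case top
    m=(np.abs(W[...,2]-.115)<.006)&(W[...,0]>.3)&(W[...,0]<.95)&(abs(W[...,1])<.4)
    m=m.astype(np.uint8);n,l,s,c=cv2.connectedComponentsWithStats(m)
    k=1+np.argmax(s[1:,4]);P=W[l==k]
    print("case",len(P),cv2.minAreaRect((P[:,:2]*1000).astype(np.float32)),np.median(P[:,2]))
    print(np.round(cv2.boxPoints(cv2.minAreaRect((P[:,:2]*1000).astype(np.float32)))))
    # blue mark
    mb=((hsv[...,0]>100)&(hsv[...,0]<130)&(hsv[...,1]>120)&(l==k)).astype(np.uint8)
    vv,uu=np.nonzero(mb);print("mark",uu.mean(),vv.mean(),len(uu),ray(fn,uu.mean(),vv.mean(),.115))
    # white flap
    mw=(l==k)&(hsv[...,2]>185)&(hsv[...,1]<40);P=W[mw]
    print("flap",cv2.minAreaRect((P[:,:2]*1000).astype(np.float32)))
    for nm,lo,hi in(("green",45,80),("blue",105,128)):
        m=((hsv[...,0]>lo)&(hsv[...,0]<hi)&(hsv[...,1]>90)&(W[...,2]<.05)&(W[...,2]>-.01)).astype(np.uint8)
        n,l2,s,c=cv2.connectedComponentsWithStats(m)
        for i in range(1,n):
            if s[i,4]>300:
                P=W[(l2==i)];Q=P[P[:,2]>.022]
                print(nm,c[i],s[i,4],cv2.minAreaRect((P[:,:2]*1000).astype(np.float32)),"zmax",np.percentile(P[:,2],98), "zmed",np.median(P[:,2]), cv2.minAreaRect((Q[:,:2]*1000).astype(np.float32)) if len(Q)>9 else "")
im,*_=load("scene0")
cv2.imwrite("pics/crop1.png",cv2.resize(im[90:300,180:390,::-1],None,fx=2.8,fy=2.8,interpolation=cv2.INTER_CUBIC))
E
```

```text
scene0 table z 0.0003579275322835772
case 6923 ((524.3829345703125, 65.29076385498047), (246.72564697265625, 201.3031005859375), 78.76634979248047) 0.11521377896185725
[[402. -36.]
 [599. -75.]
 [647. 167.]
 [450. 206.]]
mark 328.1224489795918 212.08163265306123 49 [0.48066119 0.07299887 0.115     ]
flap ((0.0, 0.0), (0.0, 0.0), 0.0)
green [344.24422442 121.16254125] 1212 ((228.1653594970703, -263.0694580078125), (106.20076751708984, 130.86019897460938), 15.564055442810059) zmax 0.02479667715830688 zmed 0.005830461395068497 ((229.31884765625, -259.6971435546875), (101.6144790649414, 123.19668579101562), 15.188976287841797)
green [284.23653598 153.96897889] 2321 ((442.9963684082031, -231.78463745117188), (134.6079559326172, 168.4112548828125), 9.274362564086914) zmax 0.03241049258553828 zmed 0.006444719451360174 ((442.9963684082031, -231.78463745117188), (134.6079559326172, 168.4112548828125), 9.274362564086914)
blue [ 92.54854369 101.28932039] 1030 ((840.8857421875, -687.6635131835938), (198.68121337890625, 69.87409210205078), 8.357412338256836) zmax 0.04867352216958612 zmed 0.023652
[... 1839 characters left out ...]
80941361243 ((824.0819091796875, -564.4601440429688), (218.7543182373047, 28.198322296142578), 12.135419845581055)
blue [302.33259912 180.88325991] 454 ((655.4086303710938, -246.54348754882812), (56.947566986083984, 172.2845458984375), 5.6067328453063965) zmax 0.03175311837260574 zmed 0.0070339613704342736 ((659.1862182617188, -244.11135864257812), (56.70878219604492, 168.61346435546875), 2.6463184356689453)
blue [326.54455446 181.47854785] 303 ((575.8474731445312, -256.78662109375), (48.40934371948242, 170.0436553955078), 9.36790943145752) zmax 0.03353567155515314 zmed 0.006965660878022124 ((574.16064453125, -254.93092346191406), (48.053165435791016, 165.88638305664062), 10.563329696655273)
```

View pics/crop1.png

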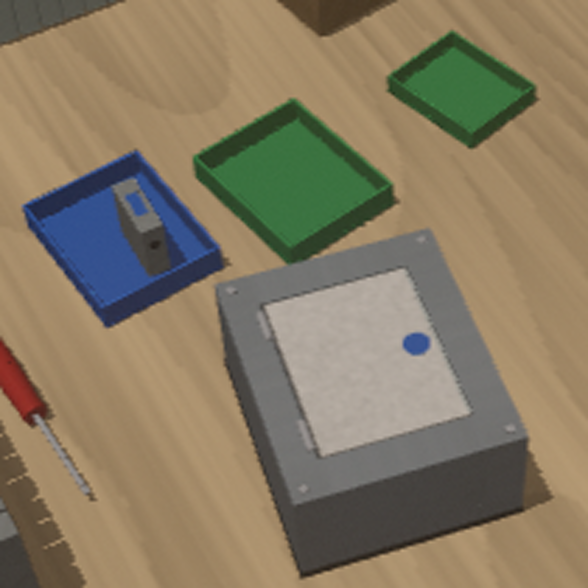

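```bash
cat >> h.py <<'E'
cy=np.deg2rad(-11.2); CX=np.array([np.cos(cy),np.sin(cy),0]);CY=np.array([-np.sin(cy),np.cos(cy),0]);CC=np.array([.525,.065,0.])
def case2w(p): return CC+CX*p[0]+CY*p[1]+np.array([0,0,p[2]])
def w2case(p):
    d=np.array(p)-CC;return np.array([d@CX,d@CY,d[2]])
def goal(p,xdir=None):
    o=ctrl.get_obs();q=R.from_quat(o["tool_rot"]);s=q.inv().apply(np.array(p)-o["eef_pos"])*1000
    y=None
    if xdir is not None:
        l=q.inv().apply(np.array(xdir));y=np.arctan2(l[1],l[0]); y=(y+np.pi/2)%np.pi-np.pi/2
    print("shift mm",np.round(s,1),"yaw",y);return s,y
def st():
    o=ctrl.get_obs();print("t",round(o["time"],2),"tcp",np.round(o["eef_pos"],4),"case",np.round(w2case(o["eef_pos"])*1000,1),"F",np.round(o["contact_force"],1),"op",round(o["opening"],4),"j",np.round(o["joint_pos"],2))
    print("toolaxes",np.round(R.from_quat(o["tool_rot"]).as_matrix().T.tolist(),3).tolist())
E
python3 - <<'E'
from h import *
st();goal((.42,-.35,.24));goal(case2w((-.045,0,.2)),CY)
E
```

```text
t 0.15 tcp [ 0.1652 -0.6024  0.2307] case [-223.3 -724.6  230.7] F [ 0.3 -0.4 -0.5] op 0.0852 j [ 1.41  0.51 -0.24  1.5   0.13  1.15 -0.15]
toolaxes [[0.265, -0.964, -0.001], [-0.964, -0.265, 0.0], [-0.0, 0.001, -1.0]]
shift mm [-176.  -312.5   -9.1] yaw None
shift mm [-568.5 -483.3   31.4] yaw 0.4632099224643378
```

apply_moves([
  [0,-20,-35,-10,0],
  [0,-40,-70,-10,0],
  [0,-60,-105,-10,0],
  [0,-80,-140,-10,0.05],
  [0,-100,-180,-10,0.1],
  [0,-125,-225,-10,0.15],
  [0,-150,-270,-10,0.2],
  [0,-176,-312,-10,0.25],
  [0,-215,-330,-10,0.3],
  [0,-255,-345,-10,0.35],
])

```text
time: 1.4
eef_pos: [0.4309, -0.2634, 0.2406]
tool_rot: [-0.677, 0.736, 0.001, 0.0]
contact_force: [0.3, -0.0, 0.1]
opening: 0.0002
```

```bash
python3 - <<'E'
from h import *
st();goal(case2w((-.045,0,.18)),CY)
E
```

```text
t 1.4 tcp [ 0.4309 -0.2634  0.2406] case [ -28.5 -340.5  240.6] F [ 0.3 -0.   0.1] op 0.0002 j [ 0.69  0.32 -0.26  1.79  0.09  1.05 -1.25]
toolaxes [[-0.083, -0.997, -0.002], [-0.997, 0.083, 0.001], [-0.001, 0.002, -1.0]]
shift mm [-340.   -21.9   61.2] yaw 0.11258917853754591
```

apply_moves([
  [0,-45,-3,0,0.02],
  [0,-90,-6,0,0.04],
  [0,-135,-9,10,0.06],
  [0,-180,-12,20,0.08],
  [0,-225,-15,30,0.1],
  [0,-270,-18,40,0.113],
  [0,-310,-20,50,0.113],
  [0,-335,-22,60,0.113],
  [0,-340,-22,61,0.113],
  [0,-340,-22,61,0.113],
])

```text
time: 2.65
eef_pos: [0.4808, 0.073, 0.1802]
tool_rot: [-0.635, 0.773, 0.001, -0.0]
contact_force: [-0.1, -0.5, -0.5]
opening: -0.0
```

```bash
python3 - <<'E'
from h import *
st();goal(case2w((-.045,0,.119)),CY)
snap("wrist","w1");snap("scene","s1")
W=cloud("w1");im,*_=load("w1");hsv=cv2.cvtColor(im,cv2.COLOR_RGB2HSV)
m=(hsv[...,0]>100)&(hsv[...,0]<130)&(hsv[...,1]>120)
v,u=np.nonzero(m);print(u.mean(),v.mean(),len(u),u.min(),u.max(),v.min(),v.max(),w2case(ray("w1",u.mean(),v.mean(),.115)),np.nanmedian(W[m],0))
E
```

```text
t 2.65 tcp [0.4808 0.073  0.1802] case [-44.9  -0.7 180.2] F [-0.1 -0.5 -0.5] op -0.0 j [ 0.06  0.36 -0.36  1.93  0.16  0.88 -2.14]
toolaxes [[-0.195, -0.981, -0.001], [-0.981, 0.195, 0.001], [-0.001, 0.001, -1.0]]
shift mm [-0.6  0.  61.2] yaw -0.0005541445640044884
319.10368956743 296.9764631043257 1572 33 500 240 479 [-0.06794598  0.00040965  0.115     ] [0.48270528 0.07320613 0.11611992]
```

View pics/w1.png

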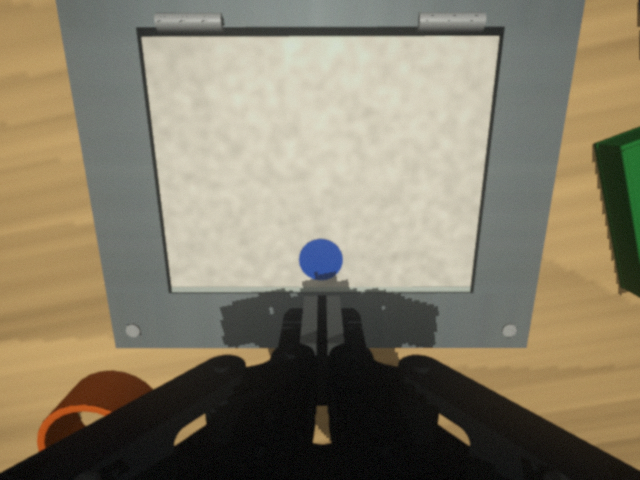

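The wrist view shows the closed fingertips lined up with the blue mark at (320,259), whose column matches. The hinges are at the top and the free edge is at row 291.

```bash
python3 - <<'E'
from h import *
print("mark",w2case(ray("w1",320.5,259.5,.115)))
for u,v in((139,33),(502,33),(472,292),(171,292)): print(w2case(ray("w1",u,v,.115)))
W=cloud("w1");print(np.nanmedian(W[100:220,200:430,2]))
E
```

```text
mark [-0.04556619 -0.00043023  0.115     ]
[0.06620796 0.08341361 0.115     ]
[ 0.06590256 -0.08478499  0.115     ]
[-0.06501557 -0.0850886   0.115     ]
[-0.06478178  0.08325226  0.115     ]
0.11537126351795814
```

apply_moves([
  [0,0,0,10,0],
  [0,0,0,20,0],
  [0,0,0,30,0],
  [0,0,0,40,0],
  [0,0,0,48,0],
  [0,0,0,54,0],
  [0,0,0,58,0],
  [0,0,0,60,0],
  [0,0,0,61,0],
  [0,0,0,61,0],
])

```text
time: 4.0
eef_pos: [0.4811, 0.0723, 0.1196]
tool_rot: [-0.634, 0.773, 0.001, 0.0]
contact_force: [0.3, 0.4, -0.1]
opening: 0.0
```

apply_moves([
  [0,0,0,0.5,0],
  [0,0,0,1,0],
  [0,0,0,1.5,0],
  [0,0,0,2,0],
  [0,0,0,2.5,0],
  [0,0,0,3,0],
  [0,0,0,3.5,0],
  [0,0,0,4,0],
  [0,0,0,4.5,0],
  [0,0,0,5,0],
])

```text
time: 5.25
eef_pos: [0.4811, 0.0724, 0.1147]
tool_rot: [-0.634, 0.773, 0.0, 0.0]
contact_force: [-0.4, 0.0, 2.9]
opening: 0.0001
```

apply_moves([
  [0,0,0,0.3,0],
  [0,0,0,0.6,0],
  [0,0,0,0.9,0],
  [0,0,0,1.2,0],
  [0,0,0,1.5,0],
  [0,0,0,1.8,0],
  [0,0,0,2.1,0],
  [0,0,0,2.4,0],
  [0,0,0,2.7,0],
  [0,0,0,3,0],
])

```text
time: 6.5
eef_pos: [0.4811, 0.0723, 0.112]
tool_rot: [-0.634, 0.773, 0.0, 0.0]
contact_force: [-2.0, -1.5, 7.4]
opening: 0.0002
```

apply_moves([
  [0,0,0,0.3,0],
  [0,0,0,0.6,0],
  [0,0,0,0.9,0],
  [0,0,0,1.2,0],
  [0,0,0,1.4,0],
  [0,0,0,1.6,0],
  [0,0,0,1.8,0],
  [0,0,0,1.8,0],
  [0,0,0,1.8,0],
  [0,0,0,1.8,0],
])

```text
time: 7.75
eef_pos: [0.4812, 0.0723, 0.1105]
tool_rot: [-0.634, 0.773, 0.0, 0.001]
contact_force: [-1.5, -0.2, 4.7]
opening: 0.0002
```

The force fell from 7.4 to 4.7 N while the finger went deeper, so the latch has clicked. Next I work out the arc along which the finger lets the flap rise.

```bash
cat >> h.py <<'E'
w=11.;Z0=115.5
def tcp_at(th):
    r=123-15*np.clip(th/0.6,0,1)
    return np.array([67-r*np.cos(th)+w, Z0+r*np.sin(th)])
def arc(th0,dth,n=10):
    o=w2case(ctrl.get_obs()["eef_pos"])*1000
    for i in range(1,n+1):
        a=tcp_at(th0+dth*i);print(round(th0+dth*i,3),"ty",round(-(a[0]-o[0]),1),"tz",round(-(a[1]-o[2]),1))
E
python3 - <<'E'
from h import *
st();arc(-.05,.035)
E
```

```text
t 7.75 tcp [0.4812 0.0723 0.1105] case [-44.4  -1.3 110.5] F [-1.5 -0.2  4.7] op 0.0002 j [ 0.03  0.45 -0.32  2.02  0.22  0.7  -2.2 ]
toolaxes [[-0.197, -0.98, -0.001], [-0.98, 0.197, -0.0], [0.001, 0.001, -1.0]]
-0.015 ty 0.6 tz -3.2
0.02 ty 0.1 tz -7.5
0.055 ty -0.9 tz -11.7
0.09 ty -2.1 tz -15.9
0.125 ty -3.4 tz -20.0
0.16 ty -4.9 tz -24.0
0.195 ty -6.5 tz -27.9
0.23 ty -8.2 tz -31.8
0.265 ty -10.1 tz -35.5
0.3 ty -12.0 tz -39.2
```

apply_moves([
  [0,0,0,-1,0],
  [0,0,0,-3,0],
  [0,0,0,-5.5,0],
  [0,0,0,-8,0],
  [0,0,-1,-11,0],
  [0,0,-2,-14,0],
  [0,0,-3,-17,0],
  [0,0,-4,-20,0],
  [0,0,-5,-22,0],
  [0,0,-5,-24,0],
])

```text
time: 9.0
eef_pos: [0.4866, 0.0713, 0.1347]
tool_rot: [-0.634, 0.773, -0.0, 0.001]
contact_force: [-0.1, -0.3, 2.0]
opening: -0.0001
```

```bash
python3 - <<'E'
from h import *
st();arc(.16,.04)
E
```

```text
t 9.0 tcp [0.4866 0.0713 0.1347] case [-38.9  -1.3 134.7] F [-0.1 -0.3  2. ] op -0.0001 j [ 0.04  0.42 -0.34  1.98  0.2   0.77 -2.17]
toolaxes [[-0.197, -0.98, -0.001], [-0.98, 0.197, -0.001], [0.001, 0.001, -1.0]]
0.2 ty -1.3 tz -4.3
0.24 ty -3.3 tz -8.6
0.28 ty -5.4 tz -12.9
0.32 ty -7.8 tz -17.0
0.36 ty -10.2 tz -21.0
0.4 ty -12.9 tz -24.8
0.44 ty -15.6 tz -28.5
0.48 ty -18.5 tz -32.1
0.52 ty -21.5 tz -35.5
0.56 ty -24.6 tz -38.7
```

apply_moves([
  [0,0,-1.3,-4.3,0],
  [0,0,-3.3,-8.6,0],
  [0,0,-5.4,-12.9,0],
  [0,0,-7.8,-17,0],
  [0,0,-10.2,-21,0],
  [0,0,-12.9,-24.8,0],
  [0,0,-15.6,-28.5,0],
  [0,0,-18.5,-32.1,0],
  [0,0,-21.5,-35.5,0],
  [0,0,-24.6,-38.7,0],
])

```text
time: 10.25
eef_pos: [0.5108, 0.0663, 0.1736]
tool_rot: [-0.634, 0.774, -0.0, 0.001]
contact_force: [0.1, 0.1, 0.9]
opening: 0.0
```

```bash
python3 - <<'E'
from h import *
st();arc(.56,.04);snap("side","sd2")
im,*_=load("sd2");cv2.imwrite("pics/sd2c.png",cv2.resize(im[120:300,220:420,::-1],None,fx=3,fy=3))
E
```

```text
t 10.25 tcp [0.5108 0.0663 0.1736] case [-14.1  -1.5 173.6] F [0.1 0.1 0.9] op 0.0 j [ 0.07  0.41 -0.35  1.87  0.17  0.89 -2.13]
toolaxes [[-0.197, -0.98, -0.001], [-0.98, 0.197, -0.001], [0.001, 0.001, -1.0]]
0.6 ty -3.0 tz -2.9
0.64 ty -5.5 tz -6.4
0.68 ty -8.2 tz -9.8
0.72 ty -11.0 tz -13.1
0.76 ty -13.9 tz -16.3
0.8 ty -16.9 tz -19.4
0.84 ty -20.1 tz -22.3
0.88 ty -23.3 tz -25.1
0.92 ty -26.7 tz -27.8
0.96 ty -30.2 tz -30.4
```

View pics/sd2c.png

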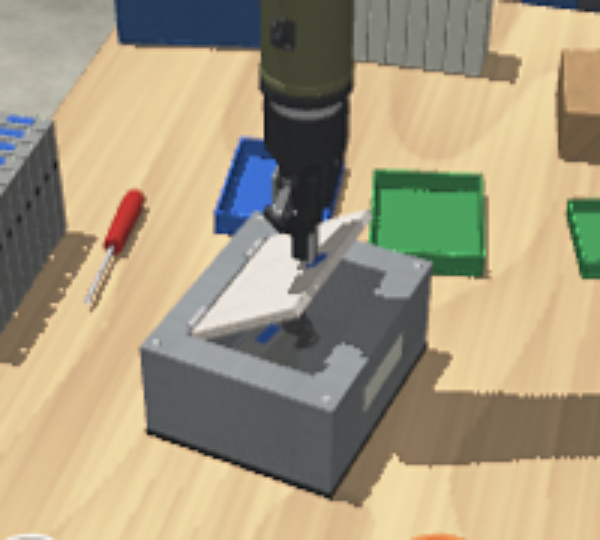

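The flap is up about 0.55 rad, with the fingertip still on it near the mark at (310,260) in the crop. I'll keep going along the arc.

apply_moves([
  [0,0,-3,-2.9,0],
  [0,0,-5.5,-6.4,0],
  [0,0,-8.2,-9.8,0],
  [0,0,-11,-13.1,0],
  [0,0,-13.9,-16.3,0],
  [0,0,-16.9,-19.4,0],
  [0,0,-20.1,-22.3,0],
  [0,0,-23.3,-25.1,0],
  [0,0,-26.7,-27.8,0],
  [0,0,-30.2,-30.4,0],
])

```text
time: 11.55
eef_pos: [0.5412, 0.0602, 0.2046]
tool_rot: [-0.634, 0.774, -0.0, 0.001]
contact_force: [1.1, 0.3, 1.0]
opening: 0.0002
```

```bash
python3 - <<'E'
from h import *
st();arc(.96,.04,16)
E
```

```text
t 11.55 tcp [0.5412 0.0602 0.2046] case [ 16.8  -1.5 204.6] F [1.1 0.3 1. ] op 0.0002 j [ 0.08  0.41 -0.35  1.76  0.16  1.   -2.09]
toolaxes [[-0.197, -0.98, -0.002], [-0.98, 0.197, -0.002], [0.002, 0.001, -1.0]]
1.0 ty -2.8 tz -1.8
1.04 ty -6.5 tz -4.0
1.08 ty -10.3 tz -6.2
1.12 ty -14.1 tz -8.1
1.16 ty -18.0 tz -9.9
1.2 ty -22.0 tz -11.6
1.24 ty -26.1 tz -13.1
1.28 ty -30.2 tz -14.4
1.32 ty -34.4 tz -15.5
1.36 ty -38.6 tz -16.5
1.4 ty -42.8 tz -17.3
1.44 ty -47.1 tz -18.0
1.48 ty -51.4 tz -18.5
1.52 ty -55.7 tz -18.8
1.56 ty -60.0 tz -18.9
1.6 ty -64.3 tz -18.9
```

apply_moves([
  [0,0,-2.8,-1.8,0],
  [0,0,-6.5,-4,0],
  [0,0,-10.3,-6.2,0],
  [0,0,-14.1,-8.1,0],
  [0,0,-18,-9.9,0],
  [0,0,-22,-11.6,0],
  [0,0,-26.1,-13.1,0],
  [0,0,-30.2,-14.4,0],
  [0,0,-34.4,-15.5,0],
  [0,0,-38.6,-16.5,0],
])

```text
time: 12.8
eef_pos: [0.5792, 0.0526, 0.2212]
tool_rot: [-0.634, 0.774, -0.0, 0.001]
contact_force: [0.7, 0.9, -1.4]
opening: -0.0001
```

apply_moves([
  [0,0,-4,-1,0],
  [0,0,-8,-1.5,0],
  [0,0,-12.5,-2,0],
  [0,0,-17,-2.5,0],
  [0,0,-21.5,-2.5,0],
  [0,0,-26,-2.5,0],
  [0,0,-30,-2.5,0],
  [0,0,-34,-2.5,0],
  [0,0,-38,-2.5,0],
  [0,0,-42,-2.5,0],
])

```text
time: 14.05
eef_pos: [0.6206, 0.0443, 0.2237]
tool_rot: [-0.634, 0.774, -0.0, 0.001]
contact_force: [0.9, 0.8, 0.5]
opening: 0.0005
```

```bash
python3 - <<'E'
from h import *
st();snap("side","sd3")
im,*_=load("sd3");cv2.imwrite("pics/sd3c.png",cv2.resize(im[90:290,220:420,::-1],None,fx=3,fy=3))
E
```

```text
t 14.05 tcp [0.6206 0.0443 0.2237] case [ 97.8  -1.8 223.7] F [0.9 0.8 0.5] op 0.0005 j [ 0.09  0.51 -0.33  1.52  0.18  1.13 -2.04]
toolaxes [[-0.197, -0.98, -0.002], [-0.98, 0.197, -0.002], [0.002, 0.001, -1.0]]
```

View pics/sd3c.png

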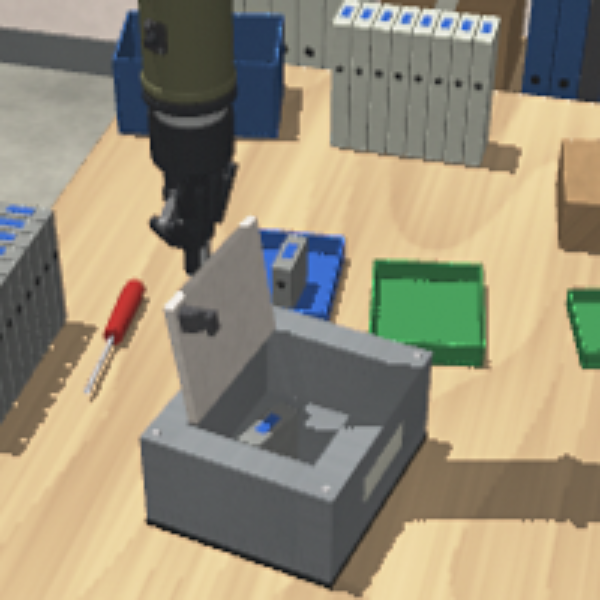

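```bash
python3 - <<'E'
from h import *
snap("scene","s3")
for fn in("scene0",):pass
for fn in("s3","sd3"):
    im,d,K,Rm,t=load(fn);hsv=cv2.cvtColor(im,cv2.COLOR_RGB2HSV);W=cloud(fn)
    C=np.einsum('ijk,kl->ijl',W-CC,np.stack([CX,CY,[0,0,1]],1))
    ins=(abs(C[...,0])<.09)&(abs(C[...,1])<.09)&(C[...,2]>.02)&(C[...,2]<.112)
    m=ins&(hsv[...,0]>100)&(hsv[...,0]<130)&(hsv[...,1]>120)
    v,u=np.nonzero(m);print(fn,"stripe px",u.mean(),v.mean(),len(u),w2case(ray(fn,u.mean(),v.mean(),.095))*1000,np.nanmedian(C[m],0)*1000)
    m2=ins&(abs(C[...,2]-.095)<.005)&(C[...,0]>-.064)&(C[...,0]<.066)&(abs(C[...,1])<.083);P=C[m2][:,:2].astype(np.float32)*1000
    print("top",len(P),cv2.minAreaRect(P))
    fl=(C[...,2]>.13)&(C[...,2]<.26)&(C[...,0]>.03)&(C[...,0]<.12)&(abs(C[...,1])<.09)&(hsv[...,1]<40)&(hsv[...,2]>120)
    Q=C[fl]*1000;print("flap top z",np.percentile(Q[:,2],99),"n",len(Q))
    if len(Q)>50:
        A=np.polyfit(Q[:,2],Q[:,0],1);print("slope dx/dz",A)
im,*_=load("s3");cv2.imwrite("pics/s3c.png",cv2.resize(im[120:300,210:410,::-1],None,fx=4,fy=3.3))
E
```

```text
s3 stripe px 310.3076923076923 233.51282051282053 39 [10.39626119 30.96129437 95.        ] [10.52718753 33.48342484 95.44784956]
top 275 ((-7.276309967041016, -7.823783874511719), (150.07579040527344, 111.01317596435547), 89.98131561279297)
flap top z 249.20676712791487 n 48
sd3 stripe px 308.8636363636364 230.72727272727272 22 [10.02835165 29.72715877 95.        ] [ 8.70834056 32.47540985 96.2955296 ]
top 155 ((9.87716293334961, -8.515754699707031), (148.66494750976562, 103.93793487548828), 89.8928451538086)
flap top z 247.92490663197873 n 1195
slope dx/dz [ 0.16873655 36.42628824]
```

View pics/s3c.png

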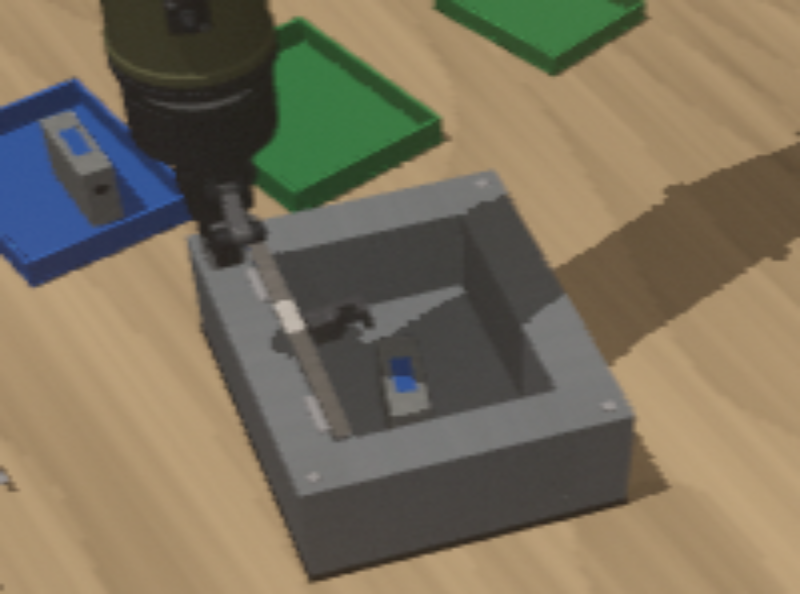

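The module is at about case (10, 31). The stripe is at (310,233) in scene and (309,231) in side, and the two rays agree to within about 1 mm. I'll back off the flap toward +x, rise above it, and cross over.

apply_moves([
  [0,0,-5,0,0],
  [0,0,-12,0,0],
  [0,0,-20,-2,0],
  [0,0,-28,-8,0],
  [0,0,-34,-20,0],
  [0,0,-36,-35,0],
  [0,0,-36,-50,0],
  [0,0,-36,-62,0],
  [0,0,-36,-70,0],
  [0,0,-36,-72,0],
])

```text
time: 15.4
eef_pos: [0.656, 0.0371, 0.2964]
tool_rot: [-0.634, 0.774, -0.001, 0.002]
contact_force: [-0.1, 0.0, -0.1]
opening: 0.0001
```

```bash
python3 - <<'E'
from h import *
st();goal(case2w((.010,.02,.285)),CX)
snap("scene","s4");snap("side","sd4")
for fn in("s4","sd4"):
    im,d,K,Rm,t=load(fn);hsv=cv2.cvtColor(im,cv2.COLOR_RGB2HSV);W=cloud(fn)
    C=np.einsum('ijk,kl->ijl',W-CC,np.stack([CX,CY,[0,0,1]],1))*1000
    m=(C[...,2]>125)&(C[...,2]<260)&(C[...,0]>-20)&(C[...,0]<125)&(abs(C[...,1])<95)
    wh=m&(hsv[...,2]>130)&(hsv[...,1]<40);dk=m&(hsv[...,2]<90)
    for n,k in(("white",wh),("dark",dk)):
        Q=C[k]
        if len(Q)>5: print(fn,n,len(Q),np.percentile(Q,[2,50,98],axis=0).round(1).tolist())
    Q=C[wh]
    if len(Q)>100:print(np.polyfit(Q[:,2],Q[:,0],1))
im,*_=load("sd4");cv2.imwrite("pics/sd4c.png",cv2.resize(im[110:290,240:400,::-1],None,fx=3.7,fy=3.3))
E
```

```text
t 15.4 tcp [0.656  0.0371 0.2964] case [133.9  -2.  296.4] F [-0.1  0.  -0.1] op 0.0001 j [ 0.09  0.53 -0.33  1.29  0.17  1.34 -2.01]
toolaxes [[-0.197, -0.98, -0.002], [-0.98, 0.197, -0.003], [0.003, 0.001, -1.0]]
shift mm [-21.6 124.   11.1] yaw 1.5679502432424348
s4 white 75 [[84.4, -79.9, 240.9], [88.8, 64.2, 244.5], [93.7, 83.1, 247.4]]
s4 dark 250 [[48.1, -44.2, 129.7], [67.2, 71.3, 231.6], [80.9, 81.6, 247.5]]
sd4 white 335 [[57.8, -79.4, 129.2], [77.4, 35.7, 206.5], [91.2, 85.8, 248.0]]
sd4 dark 88 [[44.4, 68.7, 222.6], [61.8, 77.7, 235.3], [79.8, 82.0, 247.8]]
[ 0.22118907 32.11514157]
```

View pics/sd4c.png

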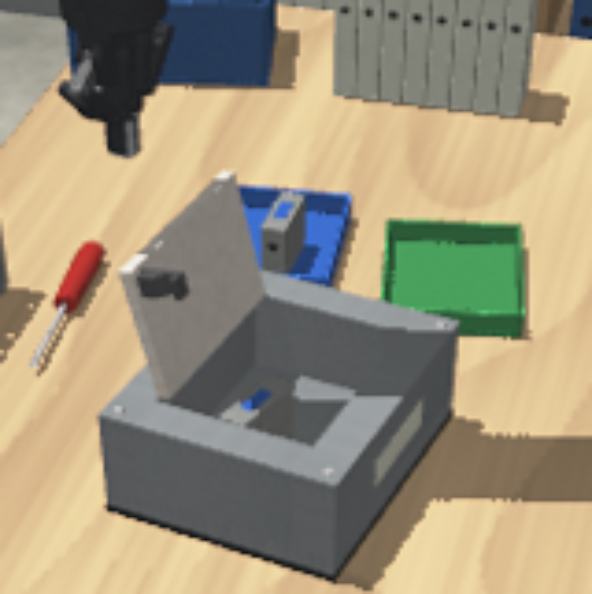

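```bash
python3 - <<'E'
from h import *
o=ctrl.get_obs();q=R.from_quat(o["tool_rot"])
A=[]
for fn in("s4","sd4"):
    W=cloud(fn).reshape(-1,3);W=W[~np.isnan(W[:,0])]
    T=q.inv().apply(W-o["eef_pos"])*1000
    T=T[(abs(T[:,0])<110)&(abs(T[:,1])<140)&(T[:,2]<10)&(T[:,2]>-330)];A.append(T)
T=np.vstack(A)
for z in range(-320,10,20):
    S=T[(T[:,2]>=z)&(T[:,2]<z+20)]
    if len(S):print(z,len(S),"x",S[:,0].min().round(),S[:,0].max().round(),"y",S[:,1].min().round(),S[:,1].max().round())
im,*_=load("sd4");cv2.imwrite("pics/g.png",cv2.resize(im[40:170,230:320,::-1],None,fx=4.5,fy=4.5))
c=cam("wrist");print("wristcam tool",q.inv().apply(-c[1].T@c[2]-o["eef_pos"])*1000)
E
```

```text
-320 711 x -49.0 20.0 y -41.0 43.0
-300 747 x -42.0 20.0 y -38.0 41.0
-280 735 x -54.0 18.0 y -38.0 41.0
-260 630 x -53.0 13.0 y -38.0 42.0
-240 654 x -42.0 21.0 y -38.0 40.0
-220 647 x -46.0 18.0 y -40.0 43.0
-200 429 x -44.0 17.0 y -40.0 44.0
-180 690 x -41.0 25.0 y -37.0 39.0
-160 521 x -41.0 11.0 y -37.0 39.0
-140 319 x -42.0 8.0 y -37.0 39.0
-120 312 x -55.0 35.0 y -19.0 22.0
-100 394 x -68.0 59.0 y -19.0 21.0
-80 218 x -56.0 56.0 y -17.0 20.0
-60 107 x -40.0 39.0 y -13.0 15.0
-40 83 x -17.0 8.0 y -11.0 13.0
-20 90 x -18.0 7.0 y -11.0 13.0
wristcam tool [   0.38336252  -75.2414532  -142.94076853]
```

View pics/g.png

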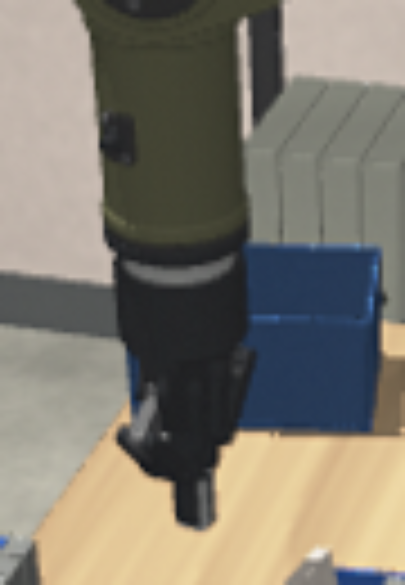

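The tool has no camera body sticking out, but its knuckles reach about ±60 mm along the jaw axis, so clearance to the flap needs checking. I'll cross over above the module with the jaw along case x, then look.

apply_moves([
  [0,0,5,0,-0.1],
  [0,0,20,0,-0.26],
  [10,-3,40,0,-0.42],
  [20,-6,60,0,-0.58],
  [30,-9,80,0,-0.74],
  [40,-12,100,0,-0.9],
  [45,-16,115,0,-1.06],
  [45,-17,124,0,-1.22],
  [45,-17,124,0,-1.4],
  [45,-17,124,0,-1.574],
])

```text
time: 16.75
eef_pos: [0.5372, 0.0779, 0.2951]
tool_rot: [0.996, -0.094, 0.001, -0.0]
contact_force: [0.1, -0.0, -0.4]
opening: 0.0453
```

```bash
python3 - <<'E'
from h import *
st();goal(case2w((.010,.015,.285)),CX)
o=ctrl.get_obs();q=R.from_quat(o["tool_rot"])
snap("wrist","w5");snap("scene","s5");snap("side","sd5");A=[]
for fn in("s5","sd5"):
    W=cloud(fn).reshape(-1,3);W=W[~np.isnan(W[:,0])]
    T=q.inv().apply(W-o["eef_pos"])*1000
    T=T[(abs(T[:,0])<110)&(abs(T[:,1])<100)&(T[:,2]<20)&(T[:,2]>-200)];A.append(T)
T=np.vstack(A)
for z in range(-200,20,10):
    S=T[(T[:,2]>=z)&(T[:,2]<z+10)]
    if len(S)>3:print(z,len(S),"x",np.percentile(S[:,0],[1,99]).round(),"y",S[:,1].min().round(),S[:,1].max().round())
E
```

```text
t 16.75 tcp [0.5372 0.0779 0.2951] case [  9.5  15.1 295.1] F [ 0.1 -0.  -0.4] op 0.0453 j [ 0.32  0.39 -0.75  1.61  0.28  1.25 -0.67]
toolaxes [[0.982, -0.188, 0.001], [-0.188, -0.982, -0.001], [0.001, 0.001, -1.0]]
shift mm [ 0.5  0.1 10.1] yaw 0.006287528221455618
-200 359 x [-41.  40.] y -43.0 16.0
-190 63 x [-33.  37.] y -41.0 6.0
-180 399 x [-37.  34.] y -41.0 26.0
-170 287 x [-38.  37.] y -41.0 11.0
-160 258 x [-38.  37.] y -40.0 7.0
-150 264 x [-38.  37.] y -40.0 7.0
-140 243 x [-39.  37.] y -40.0 9.0
-130 61 x [-39.  38.] y -35.0 8.0
-120 156 x [-43.  43.] y -23.0 8.0
-110 565 x [-66.  66.] y -22.0 13.0
-100 370 x [-67.  67.] y -24.0 14.0
-90 258 x [-64.  62.] y -21.0 12.0
-80 292 x [-61.  60.] y -20.0 20.0
-70 209 x [-58.  57.] y -19.0 13.0
-60 307 x [-55.  53.] y -17.0 13.0
-50 103 x [-49.  46.] y -15.0 12.0
-40 108 x [-37.  36.] y -16.0 11.0
-30 108 x [-38.  36.] y -16.0 14.0
-20 100 x [-38.  35.] y -14.0 11.0
-10 40 x [-33.  30.] y -12.0 12.0
```

View pics/w5.png

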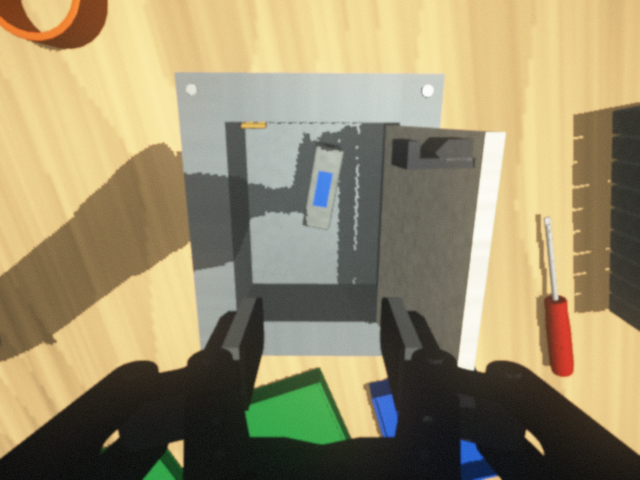

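View pics/sd5.png

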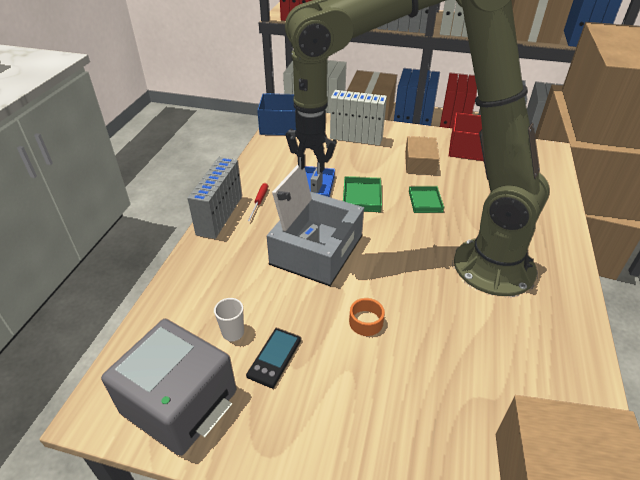

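The wrist view shows the module's top at (323,187), turned slightly from the case axes. The catch is at (253,125) and the tongue at (433,152), both clear of the module. Now I'll measure the module.

```bash
python3 - <<'E'
from h import *
W=cloud("w5");im,*_=load("w5");hsv=cv2.cvtColor(im,cv2.COLOR_RGB2HSV)
C=np.einsum('ijk,kl->ijl',W-CC,np.stack([CX,CY,[0,0,1]],1))*1000
m=((abs(C[...,2]-95)<4)&(C[...,0]>-40)&(C[...,0]<45)&(abs(C[...,1])<82)).astype(np.uint8)
m=cv2.morphologyEx(m,cv2.MORPH_OPEN,np.ones((5,5)))
n,l,s,c=cv2.connectedComponentsWithStats(m);k=1+np.argmax(s[1:,4]);print(s[k],c[k])
P=C[l==k];print(cv2.minAreaRect(P[:,:2].astype(np.float32)),np.median(P,0))
st_=((hsv[...,0]>100)&(hsv[...,0]<130)&(hsv[...,1]>120)&(l==k)).astype(np.uint8)
v,u=np.nonzero(st_);r=np.array([w2case(ray("w5",a,b,.095))*1000 for a,b in zip(u,v)])[:,:2]
print("stripe",r.mean(0),cv2.minAreaRect(r.astype(np.float32)))
u8=np.argwhere(l==k);r=np.array([w2case(ray("w5",b,a,.095))*1000 for a,b in u8])[:,:2]
rect=cv2.minAreaRect(r.astype(np.float32));print("top by rays",rect);print(cv2.boxPoints(rect))
# flap inner points
m=(C[...,2]>135)&(C[...,2]<230)&(C[...,0]>40)&(C[...,0]<110)&(abs(C[...,1])<60)
Q=C[m];print(len(Q),np.polyfit(Q[:,2],Q[:,0],1))
cv2.imwrite("pics/w5c.png",cv2.resize(im[100:260,220:420,::-1],None,fx=3.5,fy=3.5))
E
```

```text
[ 303  146   40   83 2262] [322.31034483 186.88859416]
((9.620613098144531, 29.421337127685547), (69.98125457763672, 24.034801483154297), 80.09727478027344) [ 9.61465478 31.15170158 95.37951869]
stripe [ 9.70710579 29.31503997] ((9.626108169555664, 29.119842529296875), (29.391929626464844, 11.348429679870605), 79.8823471069336)
top by rays ((9.615731239318848, 29.73699188232422), (69.70014953613281, 23.865005493164062), 80.0251235961914)
[[-8.172999  -2.5193768]
 [15.331257  -6.653185 ]
 [27.40446   61.993362 ]
 [ 3.9002056 66.12717  ]]
9859 [ 0.21334355 31.68096328]
```

View pics/w5c.png

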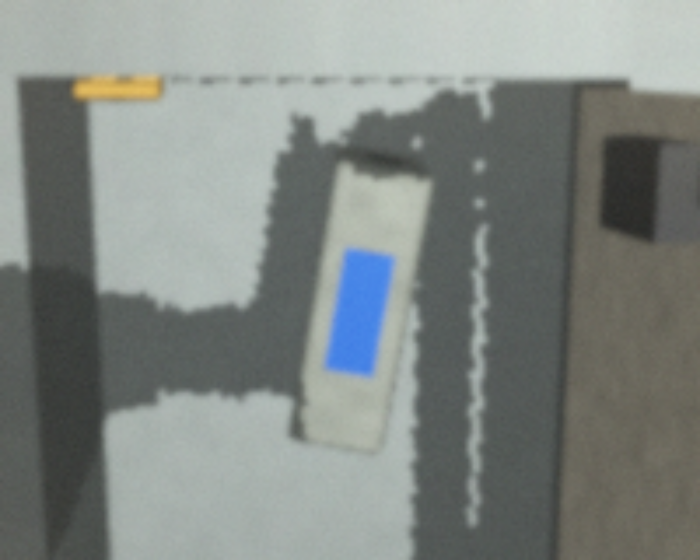

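The module measures 70 × 24 mm at a height of 95 mm, which matches. It is centred at case (9.6, 29.5) and turned -10° from the case axes. The knuckles would meet the leaning flap if I centred on it, so I'll grip it 14 mm off-centre toward -y and about 10 mm toward -x, closing slowly so the finger slides it away from the flap.

```bash
cat >> h.py <<'E'
MX=R.from_euler('z',-10,degrees=True).apply(CX)
E
python3 - <<'E'
from h import *
goal(case2w((-.0025,.0157,.079)),MX);goal(case2w((-.0025,.0157,.115)),MX)
E
```

```text
shift mm [-12.4  -0.4 216. ] yaw 0.17182573463232198
shift mm [-12.4  -0.4 180. ] yaw 0.17182573463232198
```

apply_moves([
  [54,-6,0,10,0.08],
  [54,-12,0,25,0.172],
  [54,-12.4,0,45,0.172],
  [54,-12.4,0,65,0.172],
  [54,-12.4,0,85,0.172],
  [54,-12.4,0,105,0.172],
  [54,-12.4,0,125,0.172],
  [54,-12.4,0,138,0.172],
  [54,-12.4,0,144,0.172],
  [54,-12.4,0,145,0.172],
])

```text
time: 18.15
eef_pos: [0.5255, 0.0805, 0.15]
tool_rot: [0.983, -0.184, 0.0, -0.001]
contact_force: [0.3, -0.1, 0.1]
opening: 0.054
```

```bash
python3 - <<'E'
from h import *
st();goal(case2w((-.0025,.0157,.079)),MX);snap("wrist","w6");snap("side","sd6")
im,*_=load("sd6");cv2.imwrite("pics/sd6c.png",cv2.resize(im[90:290,220:420,::-1],None,fx=3,fy=3))
E
```

```text
t 18.15 tcp [0.5255 0.0805 0.15  ] case [ -2.5  15.3 150. ] F [ 0.3 -0.1  0.1] op 0.054 j [ 0.24  0.5  -0.65  1.86  0.38  0.9  -0.96]
toolaxes [[0.932, -0.363, 0.001], [-0.363, -0.932, -0.002], [0.001, 0.001, -1.0]]
shift mm [-0.1 -0.3 71. ] yaw -0.0010513945903287691
```

View pics/w6.png

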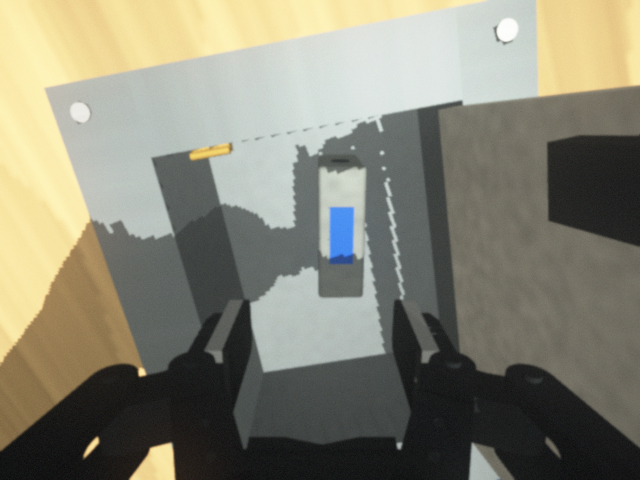

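View pics/sd6c.png

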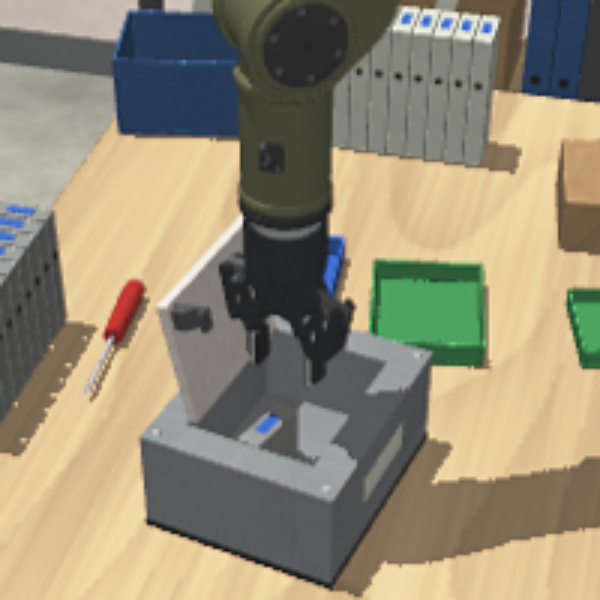

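apply_moves([
  [54,0,0,10,0],
  [54,0,0,20,0],
  [54,0,0,30,0],
  [54,0,0,40,0],
  [54,0,0,49,0],
  [54,0,0,57,0],
  [54,0,0,64,0],
  [54,0,0,70,0],
  [54,0,0,74,0],
  [54,0,0,75,0],
])

```text
time: 19.5
eef_pos: [0.5258, 0.0807, 0.0752]
tool_rot: [0.983, -0.184, 0.001, -0.001]
contact_force: [-0.6, 0.6, 0.5]
opening: 0.0542
```

```bash
python3 - <<'E'
from h import *
st();snap("side","sd7")
im,*_=load("sd7");cv2.imwrite("pics/sd7c.png",cv2.resize(im[90:290,220:420,::-1],None,fx=3,fy=3))
E
```

```text
t 19.5 tcp [0.5258 0.0807 0.0752] case [-2.3 15.6 75.2] F [-0.6  0.6  0.5] op 0.0542 j [ 0.18  0.6  -0.58  1.94  0.48  0.74 -1.05]
toolaxes [[0.932, -0.362, 0.001], [-0.362, -0.932, -0.002], [0.002, 0.001, -1.0]]
```

View pics/sd7c.png

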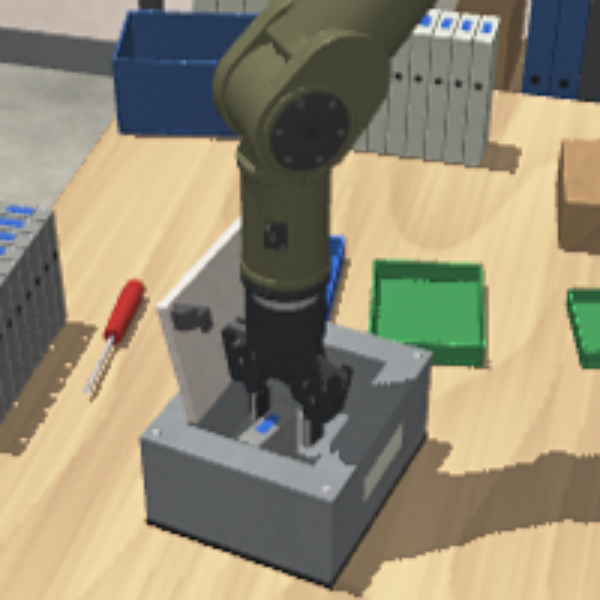

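apply_moves([
  [50,0,0,0,0],
  [46,0,0,0,0],
  [44,0,0,0,0],
  [42,0,0,0,0],
  [40,0,0,0,0],
  [38,0,0,0,0],
  [36,0,0,0,0],
  [34,0,0,0,0],
  [32,0,0,0,0],
  [30,0,0,0,0],
])

```text
time: 20.8
eef_pos: [0.5257, 0.0807, 0.0752]
tool_rot: [0.983, -0.184, 0.001, -0.001]
contact_force: [-0.4, -0.1, -0.1]
opening: 0.03
```

```bash
python3 - <<'E'
from h import *
st();snap("wrist","w8")
E
```

```text
t 20.8 tcp [0.5257 0.0807 0.0752] case [-2.4 15.5 75.2] F [-0.4 -0.1 -0.1] op 0.03 j [ 0.18  0.6  -0.58  1.94  0.48  0.74 -1.05]
toolaxes [[0.932, -0.362, 0.001], [-0.362, -0.932, -0.002], [0.001, 0.001, -1.0]]
```

View pics/w8.png

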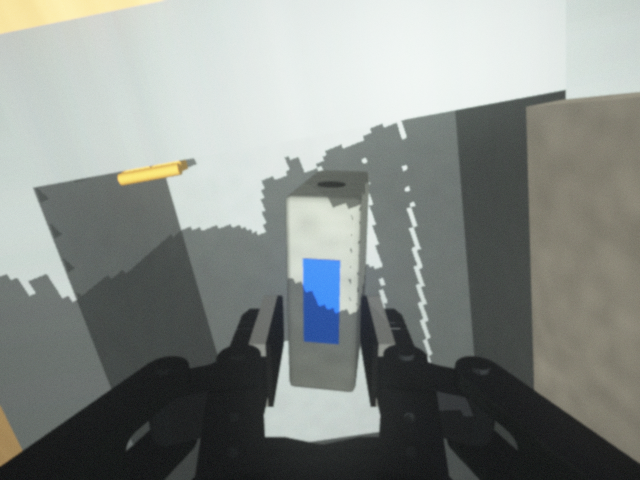

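The module now sits between the pads, its top pushed slightly toward -x. I'll close fully.

apply_moves([
  [29,0,0,0,0],
  [28,0,0,0,0],
  [27,0,0,0,0],
  [26,0,0,0,0],
  [25,0,0,0,0],
  [24,0,0,0,0],
  [20,0,0,0,0],
  [14,0,0,0,0],
  [10,0,0,0,0],
  [10,0,0,0,0],
])

```text
time: 22.1
eef_pos: [0.526, 0.0807, 0.0754]
tool_rot: [0.983, -0.184, 0.001, -0.001]
contact_force: [1.5, -1.4, 3.8]
opening: 0.0243
```

```bash
python3 - <<'E'
from h import *
st();snap("wrist","w9")
E
```

```text
t 22.1 tcp [0.526  0.0807 0.0754] case [-2.  15.6 75.4] F [ 1.5 -1.4  3.8] op 0.0243 j [ 0.18  0.6  -0.58  1.94  0.48  0.74 -1.05]
toolaxes [[0.932, -0.362, 0.002], [-0.362, -0.932, -0.002], [0.002, 0.001, -1.0]]
```

View pics/w9.png

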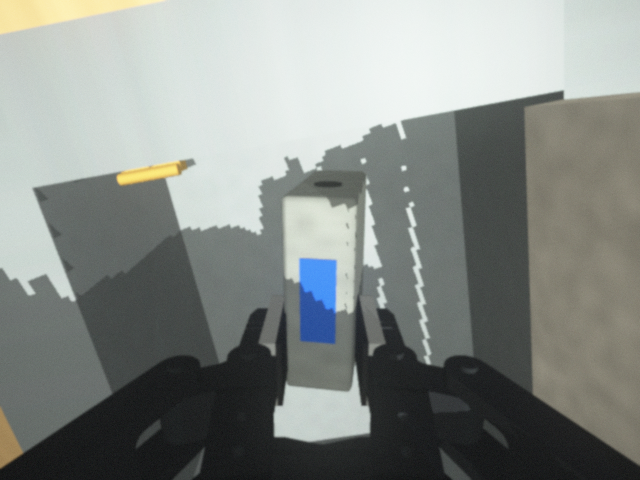

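apply_moves([
  [10,0,0,-3,0],
  [10,0,0,-8,0],
  [10,0,0,-18,0],
  [10,0,0,-32,0],
  [10,0,0,-48,0],
  [10,0,0,-66,0],
  [10,0,0,-86,0],
  [10,0,0,-106,0],
  [10,0,0,-122,0],
  [10,0,0,-132,0],
])

```text
time: 23.4
eef_pos: [0.5259, 0.0806, 0.2087]
tool_rot: [0.983, -0.184, 0.001, -0.001]
contact_force: [0.6, 0.0, -2.0]
opening: 0.0234
```

```bash
python3 - <<'E'
from h import *
st();snap("wrist","w10");snap("side","sd10");snap("scene","s10")
im,*_=load("sd10");a=cv2.resize(im[90:270,230:380,::-1],(400,480))
im,*_=load("s10");b=cv2.resize(im[120:300,230:380,::-1],(400,480));cv2.imwrite("pics/c10.png",np.hstack([a,b]))
T=R.from_euler('z',10,degrees=True).apply([1,0,0]);Y=np.array([-T[1],T[0],0])
goal(np.array([.443,-.232,.2])-.014*Y,T)
E
```

```text
t 23.4 tcp [0.5259 0.0806 0.2087] case [ -2.1  15.4 208.7] F [ 0.6  0.  -2. ] op 0.0234 j [ 0.27  0.44 -0.69  1.78  0.32  1.03 -0.91]
toolaxes [[0.932, -0.362, 0.003], [-0.362, -0.932, -0.003], [0.003, 0.001, -1.0]]
shift mm [ 43.3 333.2   7. ] yaw -0.5454263389352627
```

View pics/w10.png

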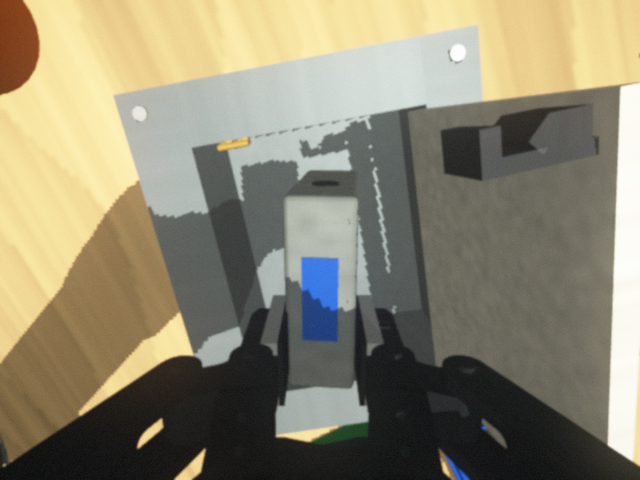

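View pics/c10.png

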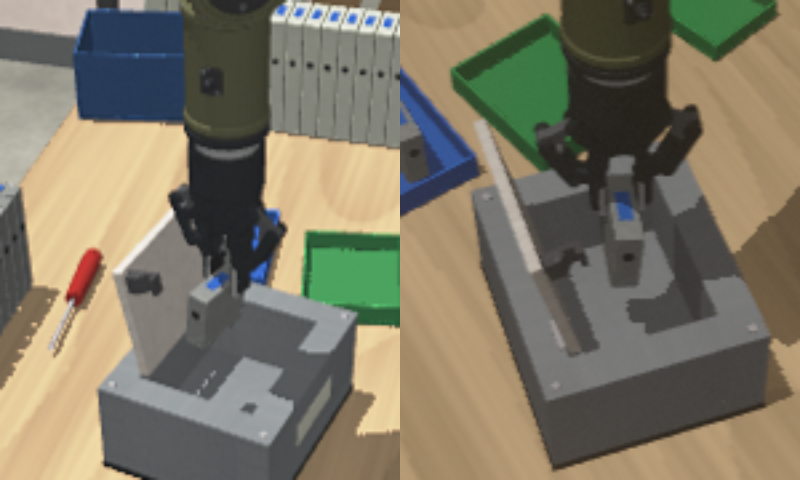

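The module hangs nearly upright in the grip and the flap stands clear. Next I carry it to the larger green tray.

apply_moves([
  [10,2,15,0,0],
  [10,6,45,0,-0.05],
  [10,12,85,0,-0.12],
  [10,18,130,0,-0.2],
  [10,24,180,0,-0.28],
  [10,30,225,0,-0.36],
  [10,36,270,0,-0.44],
  [10,40,305,0,-0.5],
  [10,43,327,0,-0.54],
  [10,43,333,0,-0.545],
])

```text
time: 24.8
eef_pos: [0.4435, -0.2476, 0.2061]
tool_rot: [0.996, 0.085, 0.001, -0.001]
contact_force: [0.3, 0.4, -1.8]
opening: 0.0232
```

```bash
python3 - <<'E'
from h import *
st();snap("wrist","w11");snap("side","sd11");snap("scene","s11")
T=R.from_euler('z',10,degrees=True).apply([1,0,0]);Y=np.array([-T[1],T[0],0])
goal(np.array([.443,-.232,.06])-.014*Y,T)
im,*_=load("sd11");a=cv2.resize(im[90:240,270:420,::-1],(400,400))
im,*_=load("s11");b=cv2.resize(im[60:210,210:360,::-1],(400,400));cv2.imwrite("pics/c11.png",np.hstack([a,b]))
# module pose estimate from depth, in tool frame
o=ctrl.get_obs();q=R.from_quat(o["tool_rot"])
for fn in("sd11","s11"):
    W=cloud(fn).reshape(-1,3);W=W[~np.isnan(W[:,0])]
    t=q.inv().apply(W-o["eef_pos"])*1000
    k=(abs(t[:,0])<40)&(abs(t[:,1])<70)&(t[:,2]>8)&(t[:,2]<100);S=t[k];print(fn,len(S),S.min(0).round(),S.max(0).round())
    f=S[(S[:,1]<-40)]
    for z in range(0,60,10):
        g=S[(S[:,2]>=z)&(S[:,2]<z+10)]
        if len(g)>5:print(z,len(g),np.percentile(g[:,0],[3,97]).round(1),np.percentile(g[:,1],[3,97]).round(1))
E
```

```text
t 24.8 tcp [ 0.4435 -0.2476  0.2061] case [ -19.2 -322.5  206.1] F [ 0.3  0.4 -1.8] op 0.0232 j [ 1.02  0.43 -0.81  1.84  0.36  1.03  0.24]
toolaxes [[0.986, 0.17, 0.001], [0.17, -0.986, -0.002], [0.001, 0.002, -1.0]]
shift mm [ -0.    1.1 146.8] yaw -0.0010225255997622362
sd11 88 [-10. -54.   9.] [15. 17. 46.]
10 29 [-10.1  12.7] [-53.1   0.1]
20 20 [-9.  12.1] [-52.1 -18. ]
30 32 [-8.4 14.5] [-52.1 -10.1]
s11 256 [-11. -56.   8.] [19. 21. 48.]
0 16 [-5.  15.2] [-52.2  12.4]
10 74 [-8.6 15.5] [-53.3  12.9]
20 72 [-4.4 17.2] [-53.7  18.5]
30 71 [-4.4 17.8] [-54.   15.9]
40 23 [-6.8 16.5] [-52.   14.8]
```

View pics/c11.png

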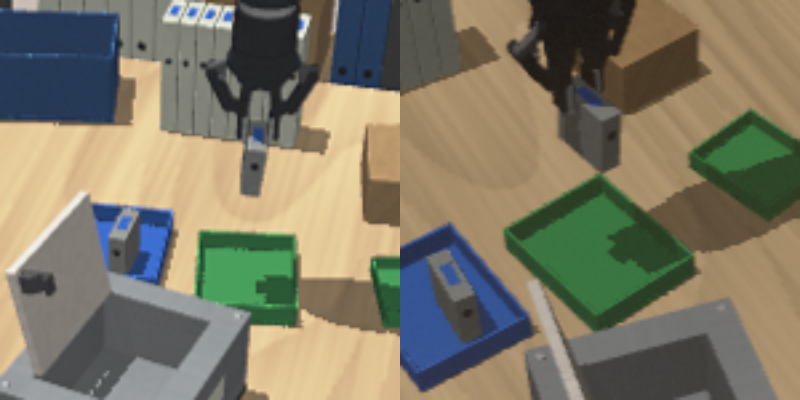

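View pics/w11.png

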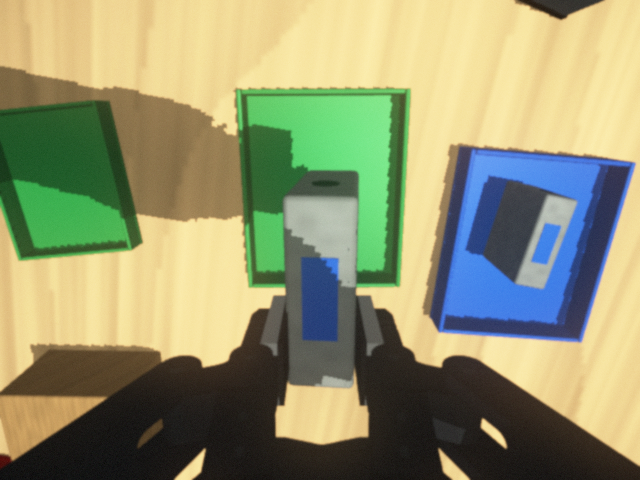

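The module is over the larger green tray. Seen from the wrist its base leans about 4° toward tool +x, which is small. I'll lower it gently and let it settle.

apply_moves([
  [10,0,0,15,0],
  [10,0,1,35,0],
  [10,0,1,55,0],
  [10,0,1,75,0],
  [10,0,1,95,0],
  [10,0,1,113,0],
  [10,0,1,128,0],
  [10,0,1,140,0],
  [10,0,1,147,0],
  [10,0,1,149,0],
])

```text
time: 26.2
eef_pos: [0.4455, -0.2455, 0.0575]
tool_rot: [0.996, 0.087, 0.001, -0.001]
contact_force: [-0.6, 0.9, -2.4]
opening: 0.023
```

apply_moves([
  [10,0,0,0.5,0],
  [10,0,0,1,0],
  [10,0,0,1.5,0],
  [10,0,0,2,0],
  [10,0,0,2.5,0],
  [10,0,0,3,0],
  [10,0,0,3.5,0],
  [10,0,0,4,0],
  [10,0,0,4,0],
  [10,0,0,4,0],
])

```text
time: 27.45
eef_pos: [0.4455, -0.2455, 0.0535]
tool_rot: [0.996, 0.087, 0.001, -0.001]
contact_force: [0.5, -1.1, -2.0]
opening: 0.0236
```

apply_moves([
  [10,0,0,0.4,0],
  [10,0,0,0.8,0],
  [10,0,0,1.2,0],
  [10,0,0,1.6,0],
  [10,0,0,2,0],
  [10,0,0,2.2,0],
  [10,0,0,2.4,0],
  [10,0,0,2.6,0],
  [10,0,0,2.6,0],
  [10,0,0,2.6,0],
])

```text
time: 28.7
eef_pos: [0.4455, -0.2455, 0.0509]
tool_rot: [0.996, 0.087, 0.001, -0.001]
contact_force: [0.3, -0.1, -2.0]
opening: 0.023
```

apply_moves([
  [10,0,0,0.3,0],
  [10,0,0,0.6,0],
  [10,0,0,0.9,0],
  [10,0,0,1.2,0],
  [10,0,0,1.5,0],
  [10,0,0,1.7,0],
  [10,0,0,1.9,0],
  [10,0,0,2,0],
  [10,0,0,2,0],
  [10,0,0,2,0],
])

```text
time: 29.95
eef_pos: [0.4461, -0.2457, 0.0496]
tool_rot: [0.996, 0.087, 0.002, -0.0]
contact_force: [-1.2, -0.2, 7.5]
opening: 0.0227
```

It touches the tray floor with about 9 N. I'll open slowly.

apply_moves([
  [22,0,0,-0.5,0],
  [23,0,0,-0.5,0],
  [24,0,0,-0.5,0],
  [25,0,0,-0.5,0],
  [26,0,0,-0.5,0],
  [27,0,0,-0.5,0],
  [28,0,0,-0.5,0],
  [30,0,0,-0.5,0],
  [32,0,0,-0.5,0],
  [34,0,0,-0.5,0],
])

```text
time: 31.2
eef_pos: [0.4461, -0.2458, 0.0501]
tool_rot: [0.996, 0.087, 0.002, -0.0]
contact_force: [-0.3, -0.2, -0.5]
opening: 0.0342
```

```bash
python3 - <<'E'
from h import *
st();snap("wrist","w12")
E
```

```text
t 31.2 tcp [ 0.4461 -0.2458  0.0501] case [ -17.1 -320.2   50.1] F [-0.3 -0.2 -0.5] op 0.0342 j [ 0.88  0.63 -0.65  2.02  0.6   0.68  0.02]
toolaxes [[0.985, 0.173, 0.003], [0.173, -0.985, -0.001], [0.003, 0.001, -1.0]]
```

View pics/w12.png

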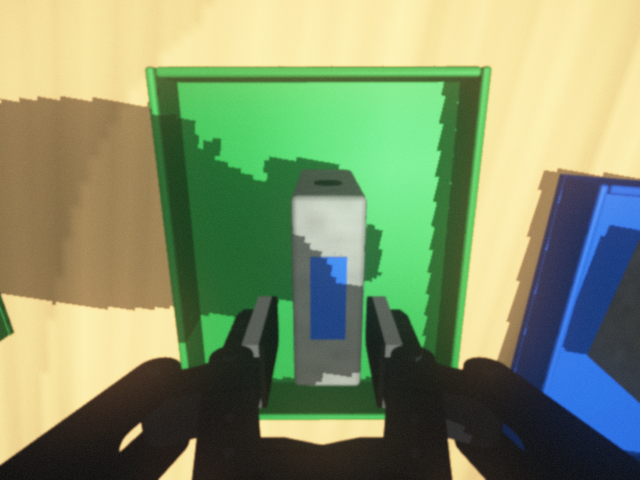

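The module stands flat in the green tray: its end face at (328,182) is now symmetric, with clearance on both sides. I'll open a little more and go straight up.

apply_moves([
  [40,0,0,0,0],
  [46,0,0,-1,0],
  [48,0,0,-5,0],
  [48,0,0,-14,0],
  [48,0,0,-28,0],
  [48,0,0,-46,0],
  [48,0,0,-66,0],
  [48,0,0,-90,0],
  [48,0,0,-115,0],
  [48,0,0,-140,0],
])

```text
time: 32.5
eef_pos: [0.4455, -0.2457, 0.192]
tool_rot: [0.996, 0.087, 0.002, -0.0]
contact_force: [-0.6, 0.4, -0.1]
opening: 0.0476
```

apply_moves([
  [48,0,10,-10,0],
  [48,0,30,-20,0],
  [48,0,55,-30,0],
  [48,0,80,-40,0],
  [48,0,105,-40,0],
  [48,0,125,-40,0],
  [48,0,140,-40,0],
  [48,0,150,-40,0],
  [48,0,150,-40,0],
  [48,0,150,-40,0],
])

```text
time: 33.75
eef_pos: [0.4715, -0.3927, 0.2321]
tool_rot: [0.996, 0.087, 0.002, -0.0]
contact_force: [0.4, -0.1, -0.2]
opening: 0.0477
```

```bash
python3 - <<'E'
from h import *
st();snap("scene","s13");snap("side","sd13")
W=cloud("s13");im,*_=load("s13")
d=(W-[.443,-.232,0]);m=(np.hypot(d[...,0],d[...,1])<.09)&(abs(W[...,2]-.07)<.006)
P=W[m]*1000;print(len(P),np.median(P,0),cv2.minAreaRect(P[:,:2].astype(np.float32)))
C=np.einsum('ijk,kl->ijl',cloud("sd13")-CC,np.stack([CX,CY,[0,0,1]],1))*1000
imd,*_=load("sd13");hsv=cv2.cvtColor(imd,cv2.COLOR_RGB2HSV)
f=(C[...,2]>125)&(C[...,2]<260)&(C[...,0]>20)&(C[...,0]<125)&(abs(C[...,1])<95)&(hsv[...,2]>130)&(hsv[...,1]<40)
print("flap slope",np.polyfit(C[f][:,2],C[f][:,0],1))
for r in ("scene0",):
  a,*_=load(r);df=cv2.absdiff(a,im).max(2)
a=cv2.resize(imd[110:290,240:420,::-1],(400,400));b=cv2.resize(im[90:300,180:390,::-1],(400,400));cv2.imwrite("pics/c13.png",np.hstack([a,b]))
E
```

```text
t 33.75 tcp [ 0.4715 -0.3927  0.2321] case [  36.4 -459.3  232.1] F [ 0.4 -0.1 -0.2] op 0.0477 j [ 1.12  0.57 -0.78  1.53  0.41  1.21  0.45]
toolaxes [[0.985, 0.174, 0.004], [0.174, -0.985, -0.001], [0.004, 0.001, -1.0]]
177 [ 445.87575504 -224.73427794   69.04802563] ((445.9005432128906, -225.96580505371094), (27.66566276550293, 73.34075164794922), 12.523601531982422)
flap slope [ 0.20996569 35.86855111]
```

View pics/c13.png

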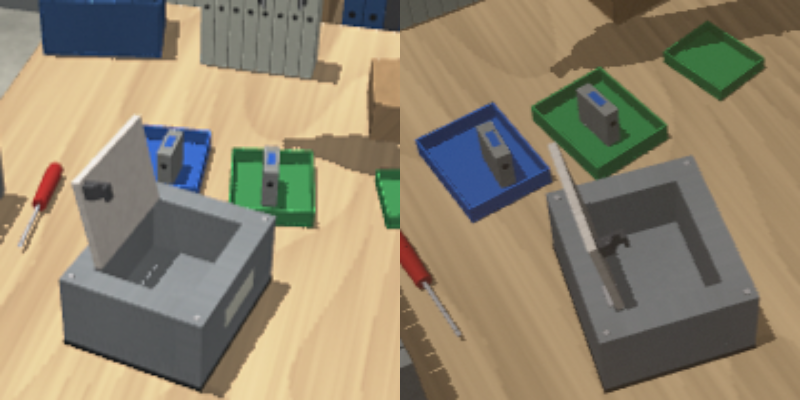

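View pics/s13.png

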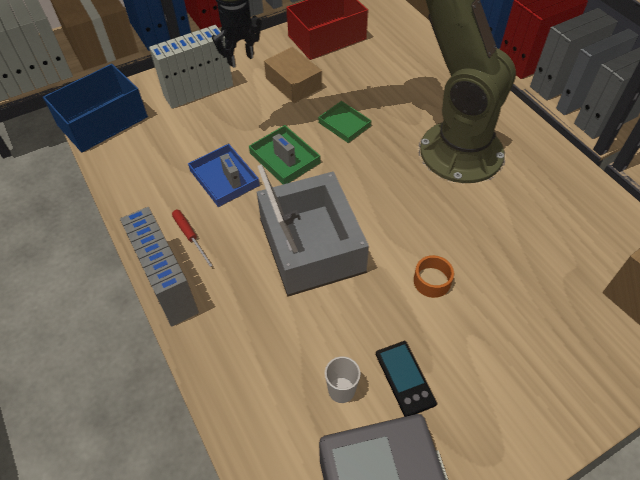

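The module stands upright in the green tray at (285,150), with its top at 69–70 mm. The flap is open past vertical at about 1.78 rad, the compartment is empty, and nothing else has moved. The arm is clear, so I'm handing in.

```bash
python3 -c "
from bench import ctrl
print(ctrl.close_job())"
```

```text
the job is handed in; nothing more can be done
None
```

The slim grey module now stands upright in the larger green tray and the flap is open past vertical. I handed the job in at about 34 s.

- **Latch and flap:** I pressed slowly at the blue mark until it clicked. The highest force I read was 7.4 N before the click, and it then fell to 4.7 N. The fingers followed the flap up at about 0.3 rad/s until it was past vertical. Forces were read only between moves, and from about 1.3 rad on they were too small to prove contact. A picture at the end of the rise showed the finger at the past-vertical flap.
- **Grip:** Gripping the module at its centre would have brought the gripper's knuckles into the open flap. I gripped it 14 mm off-centre and let the closing fingers drag its top about 10 mm toward the robot first. It hung with a tilt of about 4°, touched the tray floor at about 9 N, and settled flat when released.
- **Last checks:**
  - The module's top is at 69 mm where about 70 mm is expected, and it sits about 6 mm from the tray's centre.
  - The flap rests at about 1.78 rad.
  - The compartment is empty.
  - By eye, the spare, the trays and the other objects are where they were.
  - The arm is touching nothing.
- **Disagreements:** No check failed. The outlines measured from depth came out 2 to 4 mm larger than the given sizes.

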